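Close the slide press by one turn of its hand wheel

TASK

Close the slide press onto the specimen slide: push its hand wheel round clockwise (seen from above) by the upright yellow handle through exactly one full turn, so that the handle stops back over the red pointer where it started, and no further. Push the handle gently with the fingertips or the outside of the fingers, do not grip it, and finish clear of the press. Leave the white jar, the amber bottle and the red slide box standing where they are.

Things in the scene. Friction and masses are not known exactly. Their poses are not given: they have to be found in the camera images.
- wheel (a joint): turn of the hand wheel in rad, about a vertical axis through hub: 0 at the start, growing clockwise seen from above, one full turn = 6.283. No stop near one turn: it can overrun (stops only at -0.5, anticlockwise, and at 9). Stiff screw: about 0.12 N m of friction plus 0.03 N m per rad/s (about 2 to 3 N at the handle); it stays where it is left, without springing back. One turn lowers the blue pressing plate under the bridge by 8 mm, down to the slide.
- spinner: the upright yellow handle on the rim of the wheel, a round post 22 mm in diameter and 50 mm tall, which rolls freely on its own axis like any crank handle. Origin: centre of its foot, on the rim's top, 70 mm from the wheel's axis. Its z axis points up; its other axes roll with it. It travels round a level circle of 70 mm radius about hub. Squeezing it, or pushing it with more than 25 N, fails.
- hub (a point): point on the wheel's vertical axis at the height of the rim's top and the handle's foot, 166 mm above the bench. The black rim is a round bar 16 mm thick on a circle of 70 mm radius (outside diameter 156 mm), with three 12 mm spokes (one runs to the handle) and an aluminium hub 36 mm in diameter whose top is 2 mm above this point. Nothing else of the press rises above the rim's top. Its x axis points level from the axis to the red pointer.
- pointer (a point): top of the red pointer tab (22 by 20 mm, on a steel strip from the collar below the wheel, just outside the rim), 109 mm from the wheel's axis and 26 mm lower than hub. Fixed; it marks the handle's starting direction, which is also where the handle must stop. The direction is different every time.
- press: fixed ivory slide press: base 150 by 200 by 20 mm, two steel posts, a bridge over them (44 by 190 mm, top 122 mm above the bench) and a blue pressing plate between the posts; the hand wheel sits centrally above the bridge, its axis through this origin. Origin: centre of the base's underside.
- strip_jar: loose white jar with a yellow label, 46 mm in diameter, 105 mm tall, about 90 g; origin: centre of its underside, z up. Bystander: leave it standing.
- amber_bottle: loose amber bottle with a black cap, 54 mm in diameter, 115 mm tall, about 220 g; origin: centre of its underside, z up. Bystander: leave it standing.
- slide_box: loose red box of slides, 85 by 50 by 30 mm, about 180 g; origin: centre of its underside. Bystander: leave it where it is.

How it is judged:
By the outcome, as a careful person would: the job done as asked, in the order asked, and still so for the second after the job is handed in, with the robot touching nothing.
It also fails if it takes over 58 s, if anything falls off the work surface, if the arm or the gripper's body presses on something with over 40 N, if the wrist force passes 120 N, or if a joint passes its speed limit or range.

ROBOT

A 7-joint arm with a two-finger parallel gripper is mounted at the origin on the work surface. World frame = base frame: x ahead of the robot, y to its left, z up, the work surface at z = 0. Lengths are in m, angles in rad, forces in N, time in s.
With the tool pointing down it reaches from about 0.35 to 0.775 m from the base axis. Payload 3.1 kg.
Tool frame: the origin (TCP) lies midway between the tips of the shut fingers; the grasp point (between the pads) lies 19 mm behind it (ctrl.hold_point_z is the distance from the TCP to the grasp point, in m); z points along the fingers, y is the line along which they close (so a half turn about z gives the same grasp; the last joint's range is limited). The gripper opens to 85 mm and grips with 20 to 120 N. Pads are 22 mm wide; open, the fingers measure 114 mm over their backs; the gripper's body (76 mm by 85 mm) begins 54 mm behind the grasp point. The pads swing forward as they close: fully open they stand 13 mm farther back than shut.
Start: joints at [1.103, 0.311, 0.014, 1.512, -0.004, 1.319, -0.027], TCP at [0.227, -0.501, 0.231] pointing down, gripper open.
Joint ranges: [-2.7, 2.7], [-0.3, 1.91], [-1.27, 1.3], [0.12, 2.57], [-1.44, 4.58], [0.2, 2.03], [-3.05, 3.05]. Speed limits (rad/s): [2.79, 2.79, 3.14, 3.14, 3.14, 3.14, 3.14].

INTERFACE

Orientations are given as [roll, pitch, yaw] about the fixed x, y, z axes, in that order (R = Rz(yaw) Ry(pitch) Rx(roll)).
In Python, from plant import sensors, imaging, job, ctrl gives the robot as it stands.
- The arm moves only by the tool jog_arm, never from a script. Its argument "increments" is a list of rows, each a list of 7 numbers: the shift along the tool's x, y, z scaled (see below), then the turn, a rotation vector about the tool's x, y, z scaled (see below), then the finger opening in mm, from 0 to 85.4. In form: [[tx, ty, tz, rx, ry, rz, claw], ...]. A call has 1 to 10 rows; each row is the pose to reach, as a shift and turn from the pose commanded when the call began, along the tool's axes at that moment; what a row does not reach only later rows make up. The controller multiplies each number of a shift by 50 cm and each number of a turn by pi/2 rad. A row lasts 1/8 s, in which the tool goes at most 62.5 mm and 10.7 degrees, less where a joint would pass 70% of its speed; a pose out of reach is approached as far as the arm can. A call with a number of a shift or a turn outside -1 to 1 is refused whole. A call with a gripper value outside its range is refused whole. The fingers move at their own pace and stop on an object; "squeeze" is the grip in N (left out, the last holds). Time passes only in rows, so rows that repeat a pose let the fingers close. It gives the time, the measured TCP pose, the force, the opening and the grip force at its end, in the units of the state.
- sensors.get_obs(): the state, without advancing time (a new reading comes with each control period).
- imaging.grab_frame(name): name is "side" or "top"; returns the picture (400x640x3 uint8, red, green, blue); there is no depth.
- imaging.get_calibration(name): a dict with "K" (3x3 intrinsics, pixels), "R" (3x3) and "t" (3): a world point X has camera coordinates R X + t. Camera axes: x right, y down, z forward; pixel columns grow to the right and rows downward; lengths in m; the calibration is good to about 2 mm. A picture is of the moment at which its call begins. get_calibration takes no time and is no camera call.
- job.sign_off(): hands the job in; it is judged then, once.
The state is a dict: "t": time; "joint_pos": joint angles; "qvel": joint speeds; "effort": joint torques, N m; "position": TCP position; "ee_rot": TCP orientation; "ft_force": force on the tool from outside, world axes, zero at the start; "wrist_torque": the same for the moment, N m; "opening": finger opening in m; "gripper_force": force on a finger pad.
Only numpy, scipy, OpenCV 4.12 (cv2) and the standard library are available. Lean on these libraries where they do the work, as an engineer would, in place of code of your own. Each camera call takes 0.05 s, during which the arm holds its last target. There are 200 camera calls.

## Working session

There is one attempt and no reset: what is moved stays moved. The work goes in short steps, Python scripts to look and compute and a tool call to move; the robot and the scene stay as the last step left them, time stands still between calls to the robot, and variables do not carry over. Pictures are saved under pics/ and viewed, at most 10 in all, crops included, and the job is handed in when it is done.

Besides the shell and the picture viewer there is one more tool, called after ">>>" as name(argument=value, ...) on one line, values as JSON. jog_arm: Moves the arm, as the interface text tells. Shifts and turns lie within -1 to 1; 1 stands for 50 cm of shift or pi/2 rad of turn. Its arguments: {"type":"object","properties":{"increments":{"type":"array","items":{"type":"array","items":{"type":"number"}}},"squeeze":{"type":"number"}},"required":["increments"]}

```bash
mkdir -p pics; python3 - <<'E'
from plant import sensors, imaging, job, ctrl
import cv2
for n in("top","side"):
    cv2.imwrite(f"pics/{n}0.png",cv2.cvtColor(imaging.grab_frame(n),cv2.COLOR_RGB2BGR))
    c=imaging.get_calibration(n);print(n,c["K"],c["R"],c["t"])
o=sensors.get_obs();print(o)
E
```

```text
top [[399.11042774   0.         321.03668661]
 [  0.         399.11042774 197.42889072]
 [  0.           0.           1.        ]] [[ 0.02607508 -0.99960224  0.01074484]
 [-0.99395154 -0.02707172 -0.10643051]
 [ 0.10667906 -0.00790466 -0.99426209]] [0.04230254 0.64374817 0.82878466]
side [[361.09178552   0.         319.68290753]
 [  0.         361.09178552 198.73894568]
 [  0.           0.           1.        ]] [[ 0.92516891 -0.37954754  0.00248141]
 [-0.28791836 -0.70604743 -0.64699308]
 [ 0.24731662  0.59786343 -0.76249184]] [-0.55122084  0.32528133  0.77366099]
{'t': 0.1, 'joint_pos': array([ 1.10333219,  0.31168759,  0.01400867,  1.51289434, -0.00438708,
        1.31921938, -0.02721684]), 'qvel': array([-1.42924984e-03, -9.59901267e-04,  2.08284106e-03, -4.53455735e-03,
        1.63269189e-04, -1.60879270e-03, -3.59647822e-05]), 'effort': array([ 1.27117728e-03, -3.80855763e+01,  1.47244460e-01, -2.31240714e+01,
        1.24839158e-02,  8.17664608e-03,  1.46327324e-05]), 'position': array([ 0.2268874 , -0.5002968 ,  0.23030772]), 'ee_rot': array([-3.13941718e+00,  1.08501168e-04,  4.25812241e-01]), 'ft_force': array([-1.14210657,  0.02590652,  0.51944009]), 'wrist_torque': array([-0.04369483, -0.05478055,  0.06397954]), 'gripper_force': 0.0, 'opening': 0.08546765121352454}
```

View pics/top0.png

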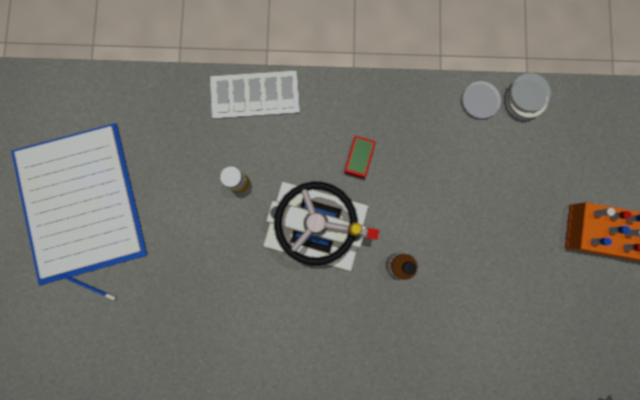

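View pics/side0.png

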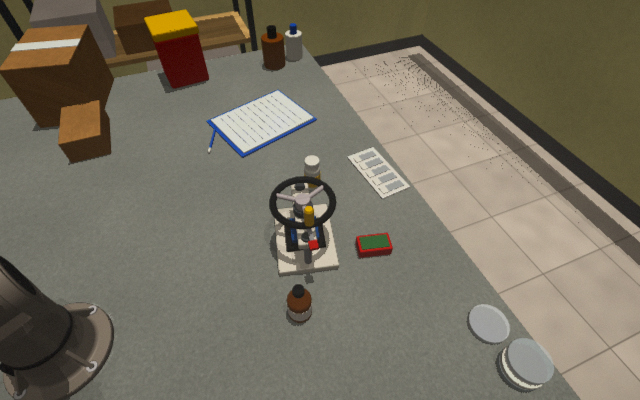

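The top view shows the wheel centred near (316,223), the yellow handle at (356,229) and the red pointer at (373,234). The jar is at (233,178), the bottle at (403,266) and the box at (360,157). The side view agrees, with the arm clear of the press.

```bash
cat > h.py <<'E'
from plant import sensors, imaging, job, ctrl
import cv2, numpy as np
def ray(n,uv,z):
    c=imaging.get_calibration(n);R=c["R"];C=-R.T@c["t"]
    d=R.T@np.linalg.solve(c["K"],[uv[0],uv[1],1.]);return (C+d*(z-C[2])/d[2])[:2]
def blobs(im,lo,hi,box):
    m=cv2.inRange(cv2.cvtColor(im,cv2.COLOR_RGB2HSV),lo,hi)
    k=np.zeros_like(m);x0,y0,x1,y1=box;k[y0:y1,x0:x1]=1;m*=k
    n,l,s,c=cv2.connectedComponentsWithStats(m);i=1+np.argmax(s[1:,4]);return c[i],s[i],(l==i)
YEL=((20,120,90),(35,255,255));RED=((0,150,90),(8,255,255))
E
python3 - <<'E'
from h import *
im={n:cv2.cvtColor(cv2.imread(f"pics/{n}0.png"),cv2.COLOR_BGR2RGB) for n in("top","side")}
B={"top":(265,170,390,275),"side":(260,170,345,260)}
for n in im:
    bk=blobs(im[n],(0,0,0),(180,255,45),B[n])
    cs,_=cv2.findContours(bk[2].astype(np.uint8),cv2.RETR_EXTERNAL,2)
    h=cv2.convexHull(max(cs,key=cv2.contourArea))[:,0]
    P=np.array([ray(n,p,.158) for p in h],np.float32)
    (c,r)=cv2.minEnclosingCircle(P);A=np.c_[2*P,np.ones(len(P))];s=np.linalg.lstsq(A,(P**2).sum(1),rcond=None)[0]
    print(n,"hub",c,r,"lsq",s[:2],np.sqrt(s[2]+s[:2]@s[:2]),bk[1])
    y=blobs(im[n],*YEL,B[n]);q=blobs(im[n],*RED,B[n])
    a=ray(n,y[0],.205 if n=="top" else .195);b=ray(n,q[0],.14)
    print(" yel",y[0],y[1],a," red",q[0],q[1],b)
    for v in(a,b):print(np.linalg.norm(v-s[:2]),np.degrees(np.arctan2(*(v-s[:2])[::-1])))
print("jar",ray("top",(231,173),.105),"bot",ray("top",(409,268),.115),"box",ray("top",(360,157),.03))
E
```

```text
top hub (0.5798227787017822, 0.06828088313341141) 0.07881331443786621 lsq [0.58167302 0.06855601] 0.07627813792935365 [ 274  182   84   84 1497]
 yel [355.20869565 228.62608696] [349 223  13  12 115] [0.57175115 0.00068267]  red [372.42990654 233.34579439] [367 228  12  11 107] [ 0.56578403 -0.03806423]
0.06859470611923639 -98.31670857771259
0.1077976579127523 -98.47607507823685
side hub (0.5670306086540222, 0.045539360493421555) 0.1089160367846489 lsq [0.57231337 0.04223208] 0.09720469104686517 [ 270  177   66   75 1203]
 yel [308.53846154 210.02564103] [304 205  10  10  78] [0.57487287 0.01327698]  red [313.01234568 244.27160494] [308 240  11  10  81] [ 0.56430742 -0.03770796]
0.029068009552808 -84.94844314552509
0.08033993867470039 -95.7190639986412
jar [0.67882127 0.24055134] bot [ 0.50164948 -0.11287999] box [ 0.7345341  -0.02389837]
```

>>> jog_arm(increments=[[0.04, -0.022, -0.03, 0, 0, -0.05, 0], [0.12, -0.066, -0.06, 0, 0, -0.13, 0], [0.22, -0.12, -0.06, 0, 0, -0.21, 0], [0.32, -0.176, -0.06, 0, 0, -0.29, 0], [0.42, -0.23, -0.06, 0, 0, -0.37, 0], [0.52, -0.286, -0.06, 0, 0, -0.45, 0], [0.62, -0.34, -0.06, 0, 0, -0.53, 0], [0.71, -0.39, -0.06, 0, 0, -0.61, 0], [0.77, -0.42, -0.06, 0, 0, -0.68, 0], [0.8, -0.44, -0.06, 0, 0, -0.729, 0]])

```text
t: 1.35
position: [0.5016, -0.1315, 0.2623]
ee_rot: [3.14, -0.001, 1.581]
ft_force: [-0.4, 0.8, -0.3]
opening: -0.0001
gripper_force: 0.0
```

>>> jog_arm(increments=[[0.04, 0.03, 0, 0, 0, 0, 0], [0.1, 0.08, 0, 0, 0, 0, 0], [0.17, 0.14, 0, 0, 0, 0, 0], [0.23, 0.19, 0, 0, 0, 0, 0], [0.26, 0.21, 0, 0, 0, 0, 0], [0.27, 0.214, 0, 0, 0, 0, 0], [0.27, 0.214, 0, 0, 0, 0, 0], [0.27, 0.214, 0, 0, 0, 0, 0]])

```text
t: 2.35
position: [0.6071, -0.0024, 0.2616]
ee_rot: [-3.142, 0.002, 1.568]
ft_force: [-0.3, -0.3, 0.1]
opening: -0.0002
gripper_force: 0.0
```

```bash
python3 - <<'E'
from h import *
o=sensors.get_obs();print(o['t'],o['position'],o['ee_rot'],o['joint_pos'])
for n,b in(("top",(220,130,440,290)),("side",(230,130,400,270))):
    x0,y0,x1,y1=b;im=imaging.grab_frame(n)[y0:y1,x0:x1]
    cv2.imwrite(f"pics/{n}1.png",cv2.cvtColor(cv2.resize(im,None,fx=3,fy=3),cv2.COLOR_RGB2BGR))
E
```

```text
2.35 [ 0.60709267 -0.00235958  0.26156995] [-3.14150458e+00  1.63905171e-03  1.56839479e+00] [ 0.27959692  0.46008512 -0.47534424  1.27055155  0.2075554   1.45880144
 -0.17852343]
```

View pics/side1.png

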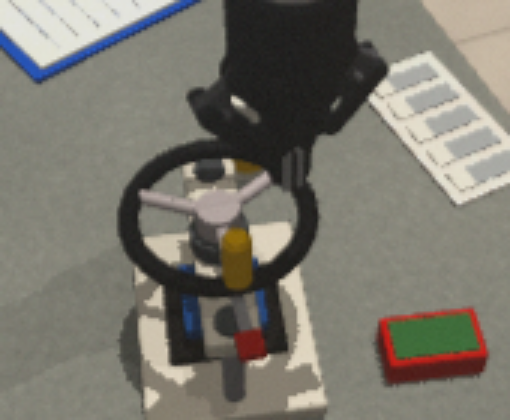

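The side crop shows the shut fingers' tip at (293,185), on the far (+x) side of the handle at (237,258), with clear space between. I'll descend there to about z = 0.19.

>>> jog_arm(increments=[[0.012, 0, 0.03, 0, 0, 0, 0], [0.012, 0, 0.07, 0, 0, 0, 0], [0.012, 0, 0.11, 0, 0, 0, 0], [0.012, 0, 0.14, 0, 0, 0, 0], [0.012, 0, 0.14, 0, 0, 0, 0], [0.012, 0, 0.14, 0, 0, 0, 0]])

```text
t: 3.2
position: [0.608, 0.0059, 0.1918]
ee_rot: [3.14, -0.0, 1.571]
ft_force: [0.1, 0.4, -0.0]
opening: 0.0004
gripper_force: 0.0
```

```bash
cat > arc.py <<'E'
# rows from current TCP along the circle; args: total handle-side angles a0 a1 step (deg clockwise from now)
from h import *
import sys
H=np.array([.581,.0685])
o=sensors.get_obs();p=o['position'][:2];v=p-H
print(o['t'],o['position'],o['ft_force'],"r",np.linalg.norm(v),"ang",np.degrees(np.arctan2(v[1],v[0])))
p0=np.array([float(sys.argv[1]),float(sys.argv[2])]) # commanded pos
a0,st,n=map(float,sys.argv[3:6])
for i in range(1,int(n)+1):
    a=np.radians(a0-st*i);q=H+.07*np.array([np.cos(a),np.sin(a)]);d=(q-p0)/.5
    print(f"[{d[1]:.3f}, {d[0]:.3f}, 0,0,0,0,0],",end="")
print()
E
python3 arc.py .607 .0035 -68 5 10
```

```text
3.2 [0.60799681 0.0058965  0.19183018] [ 0.05164853  0.420944   -0.04077109] r 0.06817643503403871 ang -66.67261270239536
[-0.004, -0.011, 0,0,0,0,0],[-0.007, -0.023, 0,0,0,0,0],[-0.009, -0.035, 0,0,0,0,0],[-0.010, -0.047, 0,0,0,0,0],[-0.010, -0.059, 0,0,0,0,0],[-0.009, -0.071, 0,0,0,0,0],[-0.006, -0.083, 0,0,0,0,0],[-0.003, -0.095, 0,0,0,0,0],[0.001, -0.107, 0,0,0,0,0],[0.006, -0.118, 0,0,0,0,0],
```

>>> jog_arm(increments=[[-0.004, -0.011, 0, 0, 0, 0, 0], [-0.007, -0.023, 0, 0, 0, 0, 0], [-0.009, -0.035, 0, 0, 0, 0, 0], [-0.01, -0.047, 0, 0, 0, 0, 0], [-0.01, -0.059, 0, 0, 0, 0, 0], [-0.009, -0.071, 0, 0, 0, 0, 0], [-0.006, -0.083, 0, 0, 0, 0, 0], [-0.003, -0.095, 0, 0, 0, 0, 0], [0.001, -0.107, 0, 0, 0, 0, 0], [0.006, -0.118, 0, 0, 0, 0, 0]])

```text
t: 4.45
position: [0.5478, 0.0083, 0.1911]
ee_rot: [-3.141, 0.001, 1.571]
ft_force: [0.5, -2.0, 2.5]
opening: 0.0
gripper_force: 0.9
```

```bash
python3 - <<'E'
from h import *
for n,b in(("top",(220,130,440,290)),("side",(230,130,400,270))):
    x0,y0,x1,y1=b;im=imaging.grab_frame(n)[y0:y1,x0:x1]
    cv2.imwrite(f"pics/{n}2.png",cv2.cvtColor(cv2.resize(im,None,fx=3,fy=3),cv2.COLOR_RGB2BGR))
E
python3 arc.py .548 .0065 -118 6 10
```

```text
4.55 [0.54712334 0.00897984 0.19093583] [ 0.75656552 -1.34023657  0.03660623] r 0.06848560212540432 ang -119.64691638138541
[0.008, -0.012, 0,0,0,0,0],[0.017, -0.024, 0,0,0,0,0],[0.027, -0.035, 0,0,0,0,0],[0.038, -0.044, 0,0,0,0,0],[0.050, -0.053, 0,0,0,0,0],[0.063, -0.060, 0,0,0,0,0],[0.076, -0.066, 0,0,0,0,0],[0.090, -0.070, 0,0,0,0,0],[0.105, -0.073, 0,0,0,0,0],[0.119, -0.074, 0,0,0,0,0],
```

View pics/side2.png

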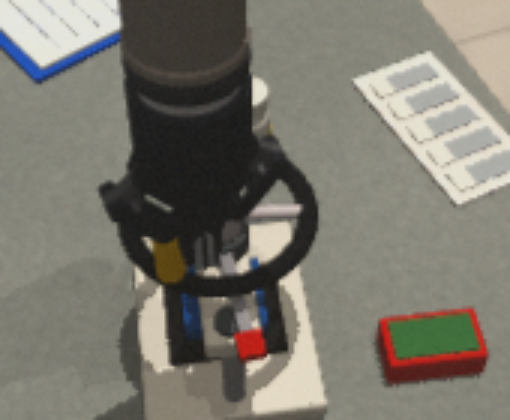

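The side crop shows the handle at (168,258), pushed ahead of the fingers at (205,245). The force is low, so I'll continue round.

>>> jog_arm(increments=[[0.008, -0.012, -0.004, 0, 0, 0, 0], [0.017, -0.024, -0.008, 0, 0, 0, 0], [0.027, -0.035, -0.008, 0, 0, 0, 0], [0.038, -0.044, -0.008, 0, 0, 0, 0], [0.05, -0.053, -0.008, 0, 0, 0, 0], [0.063, -0.06, -0.008, 0, 0, 0, 0], [0.076, -0.066, -0.008, 0, 0, 0, 0], [0.09, -0.07, -0.008, 0, 0, 0, 0], [0.105, -0.073, -0.008, 0, 0, 0, 0], [0.119, -0.074, -0.008, 0, 0, 0, 0]])

```text
t: 5.8
position: [0.5114, 0.0687, 0.1952]
ee_rot: [-3.141, 0.0, 1.571]
ft_force: [0.3, -1.1, -0.2]
opening: -0.0001
gripper_force: 1.0
```

```bash
python3 arc.py .511 .066 -178 6 10
```

```text
5.8 [0.5113719  0.06872694 0.19522509] [ 0.25161149 -1.05774224 -0.16311012] r 0.06962846918444592 ang 179.81325736112166
[0.015, 0.000, 0,0,0,0,0],[0.029, 0.002, 0,0,0,0,0],[0.044, 0.005, 0,0,0,0,0],[0.057, 0.010, 0,0,0,0,0],[0.071, 0.016, 0,0,0,0,0],[0.083, 0.024, 0,0,0,0,0],[0.095, 0.033, 0,0,0,0,0],[0.106, 0.043, 0,0,0,0,0],[0.115, 0.054, 0,0,0,0,0],[0.124, 0.066, 0,0,0,0,0],
```

>>> jog_arm(increments=[[0.015, 0.0, 0, 0, 0, 0, 0], [0.029, 0.002, 0, 0, 0, 0, 0], [0.044, 0.005, 0, 0, 0, 0, 0], [0.057, 0.01, 0, 0, 0, 0, 0], [0.071, 0.016, 0, 0, 0, 0, 0], [0.083, 0.024, 0, 0, 0, 0, 0], [0.095, 0.033, 0, 0, 0, 0, 0], [0.106, 0.043, 0, 0, 0, 0, 0], [0.115, 0.054, 0, 0, 0, 0, 0], [0.124, 0.066, 0, 0, 0, 0, 0]])

```text
t: 7.05
position: [0.5446, 0.1312, 0.1952]
ee_rot: [-3.141, -0.001, 1.572]
ft_force: [-2.3, -0.8, -0.8]
opening: -0.0001
gripper_force: 1.0
```

```bash
python3 - <<'E'
from h import *
for n,b in(("top",(220,130,440,290)),("side",(230,130,400,270))):
    x0,y0,x1,y1=b;im=imaging.grab_frame(n)[y0:y1,x0:x1]
    cv2.imwrite(f"pics/{n}3.png",cv2.cvtColor(cv2.resize(im,None,fx=3,fy=3),cv2.COLOR_RGB2BGR))
E
python3 arc.py .544 .128 122 6 10
```

```text
7.15 [0.54545913 0.13186561 0.19536559] [-0.06890592  0.70281307  0.28272326] r 0.07265227765192761 ang 119.28744478178727
[0.007, 0.013, 0,0,0,0,0],[0.013, 0.026, 0,0,0,0,0],[0.017, 0.040, 0,0,0,0,0],[0.020, 0.055, 0,0,0,0,0],[0.021, 0.069, 0,0,0,0,0],[0.021, 0.084, 0,0,0,0,0],[0.019, 0.098, 0,0,0,0,0],[0.016, 0.113, 0,0,0,0,0],[0.011, 0.126, 0,0,0,0,0],[0.005, 0.140, 0,0,0,0,0],
```

View pics/side3.png

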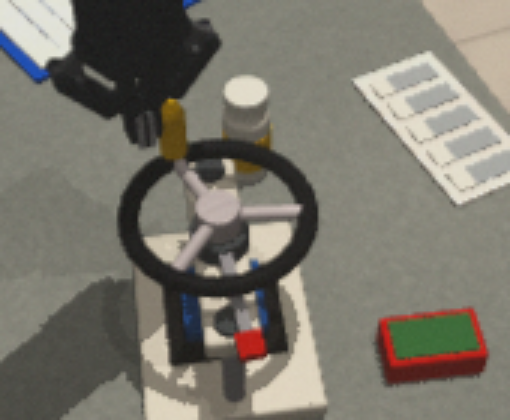

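The handle at (173,128) is still ahead of the fingers at (143,125), and nothing else has moved. The TCP is about 3 mm outside the circle, so I'll trim that as I continue.

>>> jog_arm(increments=[[0.004, 0.013, 0, 0, 0, 0, 0], [0.009, 0.026, 0, 0, 0, 0, 0], [0.013, 0.04, 0, 0, 0, 0, 0], [0.016, 0.055, 0, 0, 0, 0, 0], [0.017, 0.069, 0, 0, 0, 0, 0], [0.017, 0.084, 0, 0, 0, 0, 0], [0.015, 0.098, 0, 0, 0, 0, 0], [0.012, 0.113, 0, 0, 0, 0, 0], [0.007, 0.126, 0, 0, 0, 0, 0], [0.001, 0.14, 0, 0, 0, 0, 0]])

```text
t: 8.4
position: [0.615, 0.1312, 0.1953]
ee_rot: [3.141, -0.001, 1.572]
ft_force: [-1.7, 1.1, 0.6]
opening: -0.0
gripper_force: 1.0
```

```bash
python3 arc.py .6155 .130 61 6 10
```

```text
8.4 [0.61504436 0.13116867 0.1952596 ] [-1.70450557  1.06060664  0.58808623] r 0.07131886320518195 ang 61.48725671916371
[-0.008, 0.011, 0,0,0,0,0],[-0.017, 0.023, 0,0,0,0,0],[-0.028, 0.033, 0,0,0,0,0],[-0.039, 0.043, 0,0,0,0,0],[-0.051, 0.051, 0,0,0,0,0],[-0.064, 0.058, 0,0,0,0,0],[-0.077, 0.063, 0,0,0,0,0],[-0.092, 0.067, 0,0,0,0,0],[-0.106, 0.070, 0,0,0,0,0],[-0.121, 0.071, 0,0,0,0,0],
```

>>> jog_arm(increments=[[-0.008, 0.011, 0, 0, 0, 0, 0], [-0.017, 0.023, 0, 0, 0, 0, 0], [-0.028, 0.033, 0, 0, 0, 0, 0], [-0.039, 0.043, 0, 0, 0, 0, 0], [-0.051, 0.051, 0, 0, 0, 0, 0], [-0.064, 0.058, 0, 0, 0, 0, 0], [-0.077, 0.063, 0, 0, 0, 0, 0], [-0.092, 0.067, 0, 0, 0, 0, 0], [-0.106, 0.07, 0, 0, 0, 0, 0], [-0.121, 0.071, 0, 0, 0, 0, 0]])

```text
t: 9.65
position: [0.6502, 0.0699, 0.1954]
ee_rot: [3.141, -0.0, 1.571]
ft_force: [-1.0, 2.3, 0.2]
opening: 0.0002
gripper_force: 1.1
```

```bash
python3 - <<'E'
from h import *
for n,b in(("top",(220,130,440,290)),("side",(230,130,400,270))):
    x0,y0,x1,y1=b;im=imaging.grab_frame(n)[y0:y1,x0:x1]
    cv2.imwrite(f"pics/{n}4.png",cv2.cvtColor(cv2.resize(im,None,fx=3,fy=3),cv2.COLOR_RGB2BGR))
E
python3 arc.py .651 .069 1 6 10
```

```text
9.75 [0.65045914 0.06784565 0.19533304] [-0.1194693  -0.39699058 -0.08648629] r 0.06946222091695185 ang -0.539746447177542
[-0.013, -0.001, 0,0,0,0,0],[-0.028, -0.003, 0,0,0,0,0],[-0.042, -0.006, 0,0,0,0,0],[-0.056, -0.011, 0,0,0,0,0],[-0.069, -0.018, 0,0,0,0,0],[-0.081, -0.025, 0,0,0,0,0],[-0.093, -0.034, 0,0,0,0,0],[-0.103, -0.045, 0,0,0,0,0],[-0.113, -0.056, 0,0,0,0,0],[-0.121, -0.068, 0,0,0,0,0],
```

View pics/side4.png

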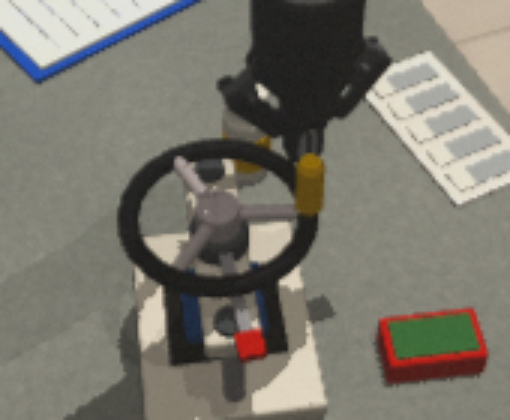

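The handle at (311,185) is now on the +x side, with the fingers behind it at (310,145). The jar and box are unmoved. I'll continue partway and then measure.

>>> jog_arm(increments=[[-0.013, -0.001, 0, 0, 0, 0, 0], [-0.028, -0.003, 0, 0, 0, 0, 0], [-0.042, -0.006, 0, 0, 0, 0, 0], [-0.056, -0.011, 0, 0, 0, 0, 0], [-0.069, -0.018, 0, 0, 0, 0, 0], [-0.081, -0.025, 0, 0, 0, 0, 0], [-0.093, -0.034, 0, 0, 0, 0, 0], [-0.093, -0.034, 0, 0, 0, 0, 0]])

```text
t: 10.75
position: [0.6327, 0.0219, 0.1953]
ee_rot: [-3.141, 0.002, 1.57]
ft_force: [-0.9, 0.6, 0.2]
opening: 0.0003
gripper_force: 0.2
```

```bash
cat > ang.py <<'E'
from h import *
H=np.array([.581,.0685]);B=(225,150,345,262)
def top_of(im):
    c,s,m=blobs(im,*YEL,B);return c,s
if __name__=="__main__":
    ref=cv2.cvtColor(cv2.imread("pics/side0.png"),cv2.COLOR_BGR2RGB)
    for n,im in(("ref",ref),("now",imaging.grab_frame("side"))):
        c,s=top_of(im)
        # bias-corrected: choose angle whose projected point at z=.195, r=.07 matches centroid column/row
        cal=imaging.get_calibration("side");best=[]
        for a in np.arange(-130,60,.1):
            X=np.array([*(H+.07*np.array([np.cos(np.radians(a)),np.sin(np.radians(a))])),.191])
            p=cal["K"]@(cal["R"]@X+cal["t"]);best.append((np.hypot(*(p[:2]/p[2]-c)),a))
        print(n,c,s,min(best))
    cv2.imwrite("pics/side_now.png",cv2.cvtColor(im,cv2.COLOR_RGB2BGR))
E
python3 ang.py; python3 arc.py .6344 .023 -41 4 9
```

```text
ref [308.53846154 210.02564103] [304 205  10  10  78] (np.float64(6.5081622597633455), np.float64(-97.10000000000187))
now [324.85119048 207.92857143] [320 198  10  21 168] (np.float64(1.161311630993962), np.float64(-64.20000000000374))
10.8 [0.63276671 0.02208838 0.19527706] [ 0.7943421   0.30996962 -0.56526575] r 0.06952575882458693 ang -41.87792615813043
[-0.008, -0.008, 0,0,0,0,0],[-0.015, -0.015, 0,0,0,0,0],[-0.021, -0.023, 0,0,0,0,0],[-0.026, -0.031, 0,0,0,0,0],[-0.031, -0.039, 0,0,0,0,0],[-0.036, -0.048, 0,0,0,0,0],[-0.040, -0.057, 0,0,0,0,0],[-0.043, -0.066, 0,0,0,0,0],[-0.045, -0.075, 0,0,0,0,0],
```

>>> jog_arm(increments=[[-0.008, -0.008, 0, 0, 0, 0, 0], [-0.015, -0.015, 0, 0, 0, 0, 0], [-0.021, -0.023, 0, 0, 0, 0, 0], [-0.026, -0.031, 0, 0, 0, 0, 0], [-0.031, -0.039, 0, 0, 0, 0, 0], [-0.036, -0.048, 0, 0, 0, 0, 0], [-0.036, -0.048, 0, 0, 0, 0, 0]])

```text
t: 11.68
position: [0.6083, 0.0049, 0.1953]
ee_rot: [-3.14, 0.001, 1.57]
ft_force: [-0.3, 0.2, 0.5]
opening: -0.0001
gripper_force: 0.0
```

```bash
sed -i 's/^YEL=((20,120,90)/YEL=((17,110,45)/' h.py; python3 ang.py; python3 arc.py .6164 -.001 -65 2 6;python3 - <<'E'
from h import *
a=cv2.imread("pics/side0.png")[170:262,260:345];b=cv2.imread("pics/side_now.png")[170:262,260:345]
cv2.imwrite("pics/cmp.png",cv2.resize(np.hstack([a,b]),None,fx=4,fy=4,interpolation=cv2.INTER_CUBIC))
E
```

```text
ref [308.5255102  215.87755102] [304 205  10  22 196] (np.float64(0.7688627322873537), np.float64(-99.30000000000175))
now [314.10731707 214.48780488] [309 204  11  22 205] (np.float64(0.7188108125044168), np.float64(-88.90000000000234))
11.725 [0.60835614 0.00510981 0.19523847] [ 0.61202986  0.42099554 -0.35102974] r 0.06904111280939822 ang -66.65730775945543
[0.010, -0.016, 0,0,0,0,0],[0.008, -0.021, 0,0,0,0,0],[0.007, -0.025, 0,0,0,0,0],[0.005, -0.030, 0,0,0,0,0],[0.004, -0.035, 0,0,0,0,0],[0.003, -0.039, 0,0,0,0,0],
```

View pics/cmp.png

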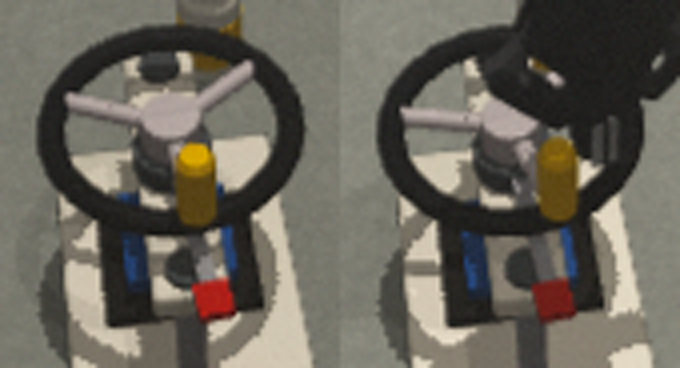

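Left is the start, right is now. The handle at (557,180) in the right panel must go about 22 px left to match (195,185) in the left one, which is about 10.4° remaining. I'll go about 8.5° slowly and remeasure.

>>> jog_arm(increments=[[-0.002, -0.005, 0, 0, 0, 0, 0], [-0.004, -0.01, 0, 0, 0, 0, 0], [-0.006, -0.015, 0, 0, 0, 0, 0], [-0.007, -0.0195, 0, 0, 0, 0, 0], [-0.007, -0.0195, 0, 0, 0, 0, 0], [-0.007, -0.0195, 0, 0, 0, 0, 0]])

```text
t: 12.48
position: [0.5989, 0.0021, 0.1952]
ee_rot: [-3.141, 0.0, 1.571]
ft_force: [-0.9, 0.5, -0.8]
opening: -0.0
gripper_force: 0.2
```

```bash
python3 ang.py; python3 ang.py;python3 -c "
from h import *;o=sensors.get_obs();print(o['position'],o['ft_force'])"
```

```text
ref [308.5255102  215.87755102] [304 205  10  22 196] (np.float64(0.7688627322873537), np.float64(-99.30000000000175))
now [310.03921569 215.68627451] [305 205  11  22 204] (np.float64(0.658103604923179), np.float64(-96.6000000000019))
ref [308.5255102  215.87755102] [304 205  10  22 196] (np.float64(0.7688627322873537), np.float64(-99.30000000000175))
now [310.11219512 215.64390244] [305 205  11  22 205] (np.float64(0.6835623908632206), np.float64(-96.40000000000191))
[0.59899445 0.00209366 0.19521015] [-0.71599803  0.38214623  1.17130542]
```

>>> jog_arm(increments=[[-0.001, -0.002, 0, 0, 0, 0, 0], [-0.001, -0.0036, 0, 0, 0, 0, 0], [-0.001, -0.0036, 0, 0, 0, 0, 0], [0.002, 0.02, 0, 0, 0, 0, 0], [0.002, 0.04, 0, 0, 0, 0, 0], [0.002, 0.04, -0.04, 0, 0, 0, 0], [0.002, 0.04, -0.1, 0, 0, 0, 0], [0.002, 0.04, -0.15, 0, 0, 0, 0], [0.002, 0.04, -0.15, 0, 0, 0, 0]])

```text
t: 13.7
position: [0.621, 0.0037, 0.2725]
ee_rot: [3.137, -0.001, 1.571]
ft_force: [-0.2, 0.2, -0.3]
opening: 0.0001
gripper_force: 0.0
```

>>> jog_arm(increments=[[-0.08, 0, 0, 0, 0, 0, 0], [-0.16, 0, 0, 0, 0, 0, 0], [-0.24, 0, 0, 0, 0, 0, 0], [-0.32, 0, 0, 0, 0, 0, 0], [-0.4, 0, 0, 0, 0, 0, 0], [-0.48, 0, 0, 0, 0, 0, 0], [-0.48, 0, 0, 0, 0, 0, 0]])

```text
t: 14.58
position: [0.6176, -0.2428, 0.2675]
ee_rot: [-3.137, 0.003, 1.563]
ft_force: [-0.5, 0.5, -0.1]
opening: -0.0
gripper_force: 0.0
```

```bash
python3 ang.py; python3 - <<'E'
from h import *
o=sensors.get_obs();print(o['t'],o['position'])
im=imaging.grab_frame("top");cv2.imwrite("pics/top5.png",cv2.cvtColor(im,cv2.COLOR_RGB2BGR))
r=cv2.cvtColor(cv2.imread("pics/top0.png"),cv2.COLOR_BGR2RGB);H=np.array([.581,.0685])
for a in(r,im):
    for C,z in((YEL,.205),(RED,.14)):
        c,s,_=blobs(a,*C,(325,200,390,275));v=ray("top",c,z)-H;print(c,s,np.hypot(*v),np.degrees(np.arctan2(v[1],v[0])))
s=cv2.imread("pics/side_now.png");b=np.hstack([cv2.imread("pics/top0.png")[130:290,220:440],cv2.imread("pics/top5.png")[130:290,220:440]])
cv2.imwrite("pics/cmp2.png",cv2.resize(b,None,fx=1.8,fy=1.8,interpolation=cv2.INTER_CUBIC))
E
```

```text
ref [308.5255102  215.87755102] [304 205  10  22 196] (np.float64(0.7688627322873537), np.float64(-99.30000000000175))
now [309.47738693 215.76884422] [304 205  11  22 199] (np.float64(0.6945876728731444), np.float64(-97.60000000000184))
14.625 [ 0.61834762 -0.23907621  0.26792396]
[354.61971831 228.81690141] [349 222  13  14 142] 0.06749659819980879 -98.17911372824945
[372.42990654 233.34579439] [367 228  12  11 107] 0.10764506473177345 -98.1261557764655
[354.67586207 227.65517241] [349 221  13  14 145] 0.06730396008691093 -96.49096854858475
[372.44036697 233.3853211 ] [367 228  12  11 109] 0.10767586888514111 -98.16332262295352
```

View pics/cmp2.png

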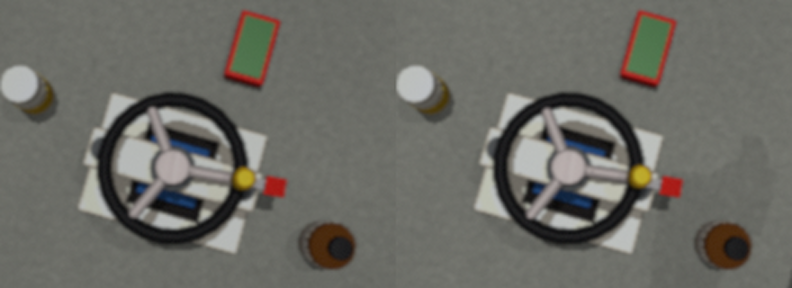

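Both views put the handle about 1.7° short of the pointer (top-view pixel row 227.65, against 228.82 at the start). Bystanders are unmoved. I'll go back and push about 2 mm more.

>>> jog_arm(increments=[[0.08, 0, 0, 0, 0, 0, 0], [0.16, 0, 0, 0, 0, 0, 0], [0.24, 0, 0, 0, 0, 0, 0], [0.32, 0, 0, 0, 0, 0, 0], [0.4, 0, 0, 0, 0, 0, 0], [0.48, 0, 0, 0, 0, 0, 0], [0.48, 0, 0, 0, 0, 0, 0], [0.48, 0, 0.06, 0, 0, 0, 0], [0.48, 0, 0.12, 0, 0, 0, 0], [0.48, 0, 0.15, 0, 0, 0, 0]])

```text
t: 15.92
position: [0.618, 0.0032, 0.1931]
ee_rot: [-3.138, 0.0, 1.572]
ft_force: [-0.1, 0.1, 0.1]
opening: 0.0003
gripper_force: 0.0
```

>>> jog_arm(increments=[[0, 0, 0, 0, 0, 0, 0], [-0.001, -0.015, 0, 0, 0, 0, 0], [-0.002, -0.03, 0, 0, 0, 0, 0], [-0.003, -0.04, 0, 0, 0, 0, 0], [-0.004, -0.0436, 0, 0, 0, 0, 0], [-0.004, -0.046, 0, 0, 0, 0, 0], [-0.004, -0.0476, 0, 0, 0, 0, 0], [-0.004, -0.0476, 0, 0, 0, 0, 0], [-0.004, -0.0476, 0, 0, 0, 0, 0]])

```text
t: 17.05
position: [0.5958, 0.0012, 0.1954]
ee_rot: [3.141, -0.0, 1.571]
ft_force: [2.1, 0.3, 1.5]
opening: 0.0001
gripper_force: 0.9
```

```bash
python3 ang.py;python3 ang.py
```

```text
ref [308.5255102  215.87755102] [304 205  10  22 196] (np.float64(0.7688627322873537), np.float64(-99.30000000000175))
now [308.725 216.015] [304 205  11  22 200] (np.float64(0.5977049582378204), np.float64(-99.00000000000176))
ref [308.5255102  215.87755102] [304 205  10  22 196] (np.float64(0.7688627322873537), np.float64(-99.30000000000175))
now [308.68341709 216.05025126] [304 205  11  22 199] (np.float64(0.5708353907389286), np.float64(-99.10000000000176))
```

Within about 0.3°. I'll retreat and check from above.

>>> jog_arm(increments=[[0, 0.02, 0, 0, 0, 0, 0], [0.003, 0.045, 0, 0, 0, 0, 0], [0.003, 0.048, -0.04, 0, 0, 0, 0], [0.003, 0.048, -0.1, 0, 0, 0, 0], [0.003, 0.048, -0.16, 0, 0, 0, 0], [0.003, 0.048, -0.16, 0, 0, 0, 0]])

```text
t: 17.9
position: [0.6209, 0.0032, 0.2775]
ee_rot: [3.138, -0.001, 1.571]
ft_force: [-0.1, -0.3, 0.9]
opening: 0.0003
gripper_force: 0.0
```

>>> jog_arm(increments=[[-0.08, 0, 0, 0, 0, 0, 0], [-0.16, 0, 0, 0, 0, 0, 0], [-0.24, 0, 0, 0, 0, 0, 0], [-0.32, 0, 0, 0, 0, 0, 0], [-0.4, 0, 0, 0, 0, 0, 0], [-0.48, 0, 0, 0, 0, 0, 0], [-0.48, 0, 0, 0, 0, 0, 0], [-0.48, 0, 0, 0, 0, 0, 0]])

```text
t: 18.9
position: [0.6192, -0.2362, 0.2737]
ee_rot: [-3.139, -0.002, 1.572]
ft_force: [0.0, 1.3, 0.0]
opening: 0.0001
gripper_force: 0.0
```

```bash
python3 ang.py; python3 - <<'E'
from h import *
im=imaging.grab_frame("top")
H=np.array([.581,.0685])
for C,z in((YEL,.205),(RED,.14)):
    c,s,_=blobs(im,*C,(325,200,390,275));v=ray("top",c,z)-H;print(c,s,np.hypot(*v),np.degrees(np.arctan2(v[1],v[0])))
o=sensors.get_obs();print(o['t'],o['position'],o['qvel'].round(3))
E
```

```text
ref [308.5255102  215.87755102] [304 205  10  22 196] (np.float64(0.7688627322873537), np.float64(-99.30000000000175))
now [308.59  215.935] [303 205  12  22 200] (np.float64(0.7007760809750616), np.float64(-99.20000000000175))
[354.6013986  228.76923077] [349 222  13  14 143] 0.06745256815938397 -98.11509795044157
[372.44036697 233.3853211 ] [367 228  12  11 109] 0.10767586888514111 -98.16332262295352
19.0 [ 0.61974745 -0.23500376  0.27467631] [-0.002 -0.007 -0.002 -0.005  0.006  0.     0.002]
```

Within 0.1° of one full turn.

```bash
python3 -c "
from plant import job;print(job.sign_off())"
```

```text
the job is handed in; nothing more can be done
None
```

I pushed the wheel one full turn clockwise and handed the job in at about 19 s: the handle is back over the red pointer, within about 0.1° in both camera views, the arm is clear of the press, and the jar, bottle and box looked unmoved when last viewed, before the final 2 mm push.

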